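# Feed a brass strip into the disc cutter and hold it for the punch

### The arm

A 6-joint arm with a two-finger parallel gripper is mounted at the origin on the work surface. World frame = base frame: x ahead of the robot, y to its left, z up, the work surface at z = 0. Lengths are in m, angles in degrees, forces in N, time in s.
With the tool pointing down it reaches from about 0.3 to 0.75 m from the base axis. Payload 8.5 kg.
Tool frame: the origin (TCP) lies between the finger pads; the fingertips stand 8 mm ahead of it and the grasp point (between the pads) lies 11 mm behind it; z points along the fingers, y is the line along which they close (so a half turn about z gives the same grasp; the last joint's range is limited). The gripper opens to 85 mm and grips with 20 to 120 N. Pads are 22 mm wide; open, the fingers measure 114 mm over their backs; the gripper's body (76 mm by 85 mm) begins 54 mm behind the grasp point. The pads swing forward as they close: fully open they stand 13 mm farther back than shut.
Start: joints at [52.924, 21.807, 74.336, -0, 83.858, -12.336], TCP at [0.23, 0.5, 0.239] pointing down, gripper open.
Joint ranges: [-178.18, 178.18], [-50.72, 133.34], [12.68, 142.11], [-81.47, 261.47], [9.98, 163.14], [-165.26, 165.26]. Speed limits (degrees/s): [136.94, 136.94, 180, 180, 180, 180].

### API

Orientations are given as a 3x3 rotation matrix whose columns are the frame's x, y, z axes.
In Python, from station import ctrl, imaging gives the robot as it stands.
- The arm moves only by the tool step_arm, never from a script. Its argument "increments" is a list that holds one entry, the list of rows, each a list of 7 numbers: the shift along the tool's x, y, z in mm, then the turn, a rotation vector about the tool's x, y, z in degrees, then the finger opening in mm, from 0 to 85.4. In form: [[[x, y, z, wx, wy, wz, hand], ...]]. A call has 1 to 5 rows; each row shifts and turns the commanded pose from where the row before left it, along the tool's axes as they then stand; what a row does not reach is not made up. A row lasts 1/12 s, in which the tool goes at most 41.7 mm and 7.16 degrees, less where a joint would pass 70% of its speed; a pose out of reach is approached as far as the arm can. A call with a gripper value outside its range is refused whole. The fingers move at their own pace and stop on an object; "newtons" is the grip in N (left out, the last holds). Time passes only in rows, so rows that do not move let the fingers close. It gives the time, the measured TCP pose, the force, the opening and the grip force at its end, in the units of the state.
- ctrl.observe(): the state, without advancing time (a new reading comes with each control period).
- imaging.grab_frame(name): name is "side" or "top" or "wrist"; returns (picture, depth): 420x560x3 uint8, blue, green, red; 420x560 float32, m along the optical axis (not along the pixel's ray), 0 where there is no reading.
- imaging.camera_info(name): a dict with "intrinsics" (3x3 intrinsics, pixels), "T" (4x4, takes a point from camera to world coordinates); the wrist camera has in their place "tool_from_camera" (4x4, takes a point from camera to tool coordinates, whose origin is the TCP and whose axes are the flange's). Camera axes: x right, y down, z forward; pixel columns grow to the right and rows downward; lengths in m; the calibration is good to about 2 mm. A picture is of the moment at which its call begins: read the wrist's pose just before it. camera_info takes no time and is no camera call.
- ctrl.hand_in(): hands the job in; it is judged then, once.
The state is a dict: "time": time; "joints": joint angles; "joint_vel": joint speeds; "joint_efforts": joint torques, N m; "position": TCP position; "tool_rot": TCP orientation; "wrist_force": force on the tool from outside, world axes, zero at the start; "ft_torque": the same for the moment, N m; "width": finger opening in m; "grasp_force": force on a finger pad.
Only numpy, scipy, OpenCV 4.12 (cv2) and the standard library are available. Lean on these libraries where they do the work, as an engineer would, in place of code of your own. Each camera call takes 0.05 s, during which the arm holds its last target. There are 200 camera calls.

### The job

Pick up the wooden ring clamp that holds the brass strip (not the copper one) and slide the strip into the front of the disc cutter, level between its two steel plates, until it drags snugly under the sprung guide plate and covers the big middle hole completely, without poking out at the back. Ease it in gently, square to the cutter, and leave everything else on the table where it is. Finish while still holding the clamp, keeping the strip still at that depth ready for punching: do not let go.

Things in the scene. Friction and masses are not known exactly. Their poses are not given: they have to be found in the camera images.
- brass_clamp: jeweller's ring clamp, a flat-lying wooden barrel 110 long, 28 wide, 28 high with a steel band, holding a BRASS strip in its jaws; 160 g, centre of mass near x = +35. Origin: centre of the barrel's underside; x along it towards the strip, z up. Strip 30 wide, 3 thick, mid-plane 14 above the underside, jutting from the jaws (x = +55) to x = +130; last 4 mm filed to a nose 1.2 thick
- brass_grip (a point): good place to grip the barrel across its 28 mm width: 20 ahead of the clamp's origin, 22 above its underside, 110 behind the strip's end. Held here, the gripper stays 60 mm in front of the guide plate when the job is done
- brass_tip (a point): middle of the end (nose) of the brass strip: 130 ahead of the clamp's origin, 14 above its underside
- copper_clamp: bystander: an identical ring clamp with a COPPER strip; same frame and sizes
- cutter: disc cutter, screwed to the table. Origin: underside centre of its wooden mount (100 deep in x, 170 wide in y, 15 high); x is the feed direction, open front to back, z up. Steel die plate 116 wide, flat top 40 above the table from x = -28 to +38; in front of it (x = -38 to -28) its feed edge is bevelled down by 6. The strip slides along +x on the die plate, midway between the bolts
- guide_mid (a point): middle of the top of the guide plate, 55 above the table at rest, over the cutter's origin. Steel plate 110 wide in y, x = -28 to +28, 14 thick, over the die plate. Its weight and four springs under bolt heads (76 above the table, at x = -8 and +22, y = -48 and +48) press it down; it moves only up and down
- mouth (a point): middle of the throat's front edge, level with the die plate's top (40 above the table), at cutter x = -28. Here the throat is about 5.4 high; the guide plate's underside slopes down to a gap of 1 at x = -16, so a 3 mm strip begins to lift the plate when its nose is 6 to 10 inside the mouth
- bore (a point): centre of the big middle hole (17 across) through the guide plate, level with the die plate's top: cutter x = +4, y = 0. Smaller holes at y = -32 and +32. The strip covers the big hole when its end is past cutter x = +12.5 and it is centred to about 5; the plates' back edge is at x = +28
- guide_plate (a joint): lift of the guide plate, m: 0 at rest (1 mm gap), about 0.002 with the flat strip under it, at most 0.012. It presses down with about 6 N: the strip needs 8 to 18 N to push in and drags with 6 to 15 N from then on, enough to hold back a soft arm by some mm
- punch_large: bystander: steel punch standing upright, 16 diameter, 58 high; origin at its underside
- punch_small: bystander: steel punch standing upright, 12 diameter, 55 high; origin at its underside
- hammer: bystander: brass-headed hammer lying flat, 240 long; origin at its underside
- spool_blue: bystander: thread spool, 52 diameter, 40 high, blue; origin at its underside
- spool_red: bystander: thread spool, 52 diameter, 40 high, red; origin at its underside
- bottle: bystander: small clear bottle with a cork, 44 diameter, 85 high; origin at its underside
- dish: bystander: white ceramic bowl, 90 across, 30 high; origin at its underside
There are look-alikes about, which are no part of the job. Leave any pink look-alike of the brass_clamp alone.

How it is judged (in metres and radians):
On the way, in this order (a step that is already met when the one before it is completed fails the run):
1. the brass strip's clamp is picked up in the fingers, clear of the table (contact force between the fingers and brass_clamp above 3 N and height (world z) of brass_clamp above 0.018 m), for 0.1 s.
2. the strip's nose enters from the front and lifts the guide plate (x of brass_tip in the frame of cutter between -0.026 and 0.012 m and y of brass_tip in the frame of cutter between -0.015 and 0.015 m and value of joint guide_plate above 0.0008 m), for 0.04 s.
At the end, for the whole second after the job is handed in: Brass strip between the plates: its end 12.5 to 28 mm in cutter x, centred within 5.5 mm, square within 0.10 rad, level within 0.08 rad, the guide plate riding 1 to 4.5 mm up on it and pressing with over 3 N; the fingers still grip the clamp (over 3 N), clear of the table and still (all of step 1 and x of brass_tip in the frame of cutter between 0.0125 and 0.028 m and y of brass_tip in the frame of cutter between -0.0055 and 0.0055 m and z of brass_tip in the frame of cutter between 0.0395 and 0.044 m and angle between the x axis of brass_clamp and the x axis of cutter, either way round below 0.1 rad and angle between brass_clamp's own z axis and vertical below 0.08 rad and value of joint guide_plate between 0.001 and 0.0045 m and contact force between brass_clamp and cutter above 3 N and linear speed of brass_clamp below 0.01 m/s); the arm keeps its last pose, push and grip.
It fails at once if the copper strip's clamp is disturbed (moved over 20 mm) (distance of copper_clamp from where it was at the start of the episode above 0.02 m).
It fails at once if another thing on the table is disturbed (moved over 20 mm) (distance of any of punch_large, punch_small, hammer, spool_blue, spool_red, bottle, dish from where it was at the start of the episode above 0.02 m).
It fails at once if the strip is rammed into the cutter (over 60 N between them) (contact force between brass_clamp and cutter above 60 N).
It fails at once if the guide plate is prised up by more than 7 mm (value of joint guide_plate above 0.007 m).
It also fails if it takes over 45 s, if anything falls off the work surface, if the arm or the gripper's body presses on something with over 40 N, if the wrist force passes 120 N, or if a joint passes its speed limit or range.

## Working session

There is one attempt and no reset: what is moved stays moved. The work goes in short steps, Python scripts to look and compute and a tool call to move; the robot and the scene stay as the last step left them, time stands still between calls to the robot, and variables do not carry over. Pictures are saved under pics/ and viewed, at most 10 in all, crops included, and the job is handed in when it is done.

Besides the shell and the picture viewer there is one more tool, called after ">>>" as name(argument=value, ...) on one line, values as JSON. step_arm: Moves the arm, as the interface text tells. Its arguments: {"type":"object","properties":{"increments":{"type":"array"},"newtons":{"type":"number"}},"required":["increments"]}

```bash
mkdir -p pics
cat > h.py <<'E'
import numpy as np, cv2
from station import ctrl, imaging
def grab(n,save=None):
    s=ctrl.observe(); p,d=imaging.grab_frame(n); i=imaging.camera_info(n)
    K=np.array(i["intrinsics"])
    if "T" in i: T=np.array(i["T"])
    else:
        A=np.eye(4);A[:3,:3]=s["tool_rot"];A[:3,3]=s["position"];T=A@np.array(i["tool_from_camera"])
    if save: cv2.imwrite("pics/%s.png"%save,p); np.savez("pics/%s.npz"%save,p=p,d=d,K=K,T=T)
    return p,d,K,T
def world(d,K,T):
    v,u=np.mgrid[:d.shape[0],:d.shape[1]]
    c=np.stack([(u-K[0,2])/K[0,0]*d,(v-K[1,2])/K[1,1]*d,d],-1)
    return c@T[:3,:3].T+T[:3,3]
E
python3 - <<'E'
from h import *
a=grab("top","top")[0];b=grab("side","side")[0]
s=ctrl.observe();print(s["tool_rot"],s["time"])
print(np.round(np.array(imaging.camera_info("wrist")["tool_from_camera"]),3))
E
```

```text
[[-9.08184728e-01  4.18568959e-01 -7.25892954e-04]
 [ 4.18569521e-01  9.08184201e-01 -1.00705124e-03]
 [ 2.37724121e-04 -1.21842523e-03 -9.99999229e-01]] 0.1
[[-0.    -0.95  -0.311  0.08 ]
 [ 1.    -0.    -0.     0.   ]
 [ 0.    -0.311  0.95  -0.135]
 [ 0.     0.     0.     1.   ]]
```

View pics/top.png

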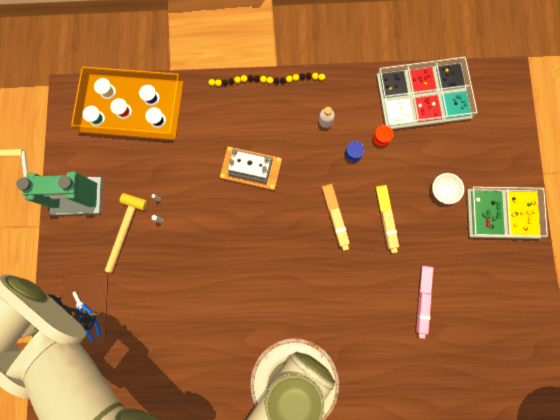

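View pics/side.png

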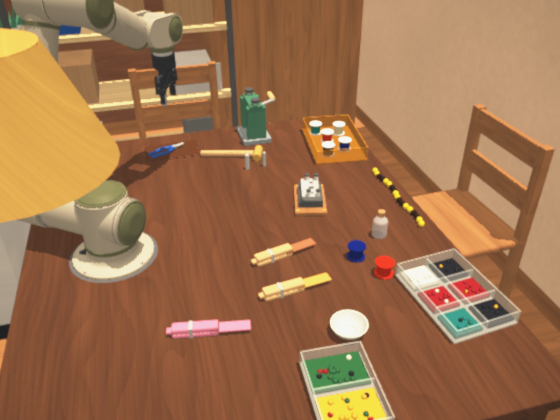

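The top view shows the brass (yellow) clamp at about (388,218), with its strip pointing up-image. Copper is at (337,215), the pink look-alike at (425,300) and the cutter at (251,167). Next I'll locate them and zoom in.

Run:
```python
from h import *
z=np.load("pics/top.npz");p,d,K,T=z["p"],z["d"],z["K"],z["T"];W=world(d,K,T)
np.set_printoptions(precision=4,suppress=True)
print(K[0,0],T[:3,3])
for n,(u,v) in dict(cut=(251,167),brassbarrel=(391,236),bstrip=(384,198),cop=(341,234),bottle=(326,118),blue=(355,150),dish=(448,188)).items(): print(n,W[v,u])
a=cv2.resize(p[140:195,210:290],None,fx=10,fy=10,interpolation=cv2.INTER_CUBIC)
cv2.imwrite("pics/cutc.png",a)
b=cv2.resize(p[175:260,310:410],None,fx=8,fy=7,interpolation=cv2.INTER_CUBIC)[:595]
cv2.imwrite("pics/clc.png",b)
```

```text
422.9533134024765 [ 0.2767 -0.0098  1.2302]
cut [0.6091 0.1058 0.0494]
brassbarrel [ 0.3996 -0.2869  0.0287]
bstrip [ 0.5128 -0.2776  0.0133]
cop [ 0.4098 -0.1463  0.0261]
bottle [ 0.7449 -0.1153  0.061 ]
blue [ 0.6522 -0.197   0.0405]
dish [ 0.5381 -0.4673  0.0061]
```

View pics/cutc.png

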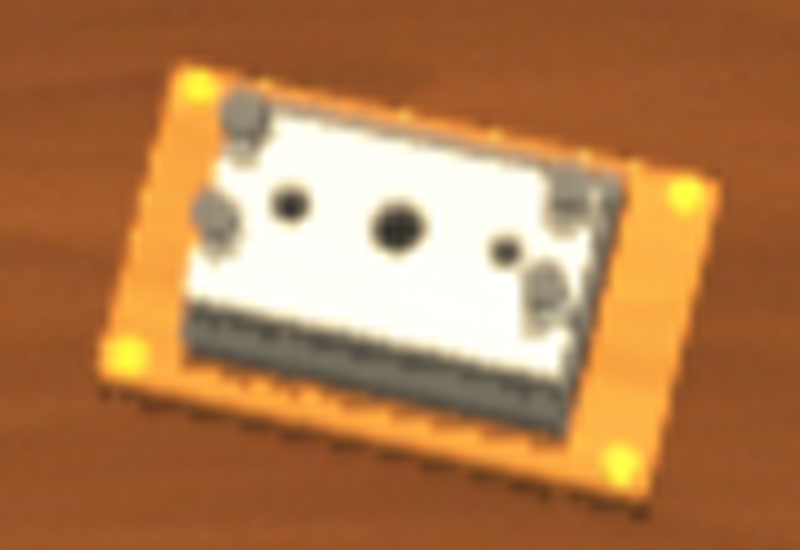

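The bolts sit toward the up-image edge, so the bevelled front faces the robot, with a feed yaw of about -14°. Next I fit the cutter and clamp poses.

```bash
cat >> h.py <<'E'
def at_z(K,T,u,v,z):
    r=T[:3,:3]@np.array([(u-K[0,2])/K[0,0],(v-K[1,2])/K[1,1],1]); return T[:3,3]+r*(z-T[2,3])/r[2]
def plan(pos,yaw,n,hand,lvl=True,s=None):
    "n rows to TCP pos, tool-down with tool x at yaw deg; prints tool-frame rows"
    from scipy.spatial.transform import Rotation as R, Slerp
    s=s or ctrl.observe(); R0=R.from_matrix(np.array(s["tool_rot"])); p0=np.array(s["position"])
    c,q=np.cos(np.radians(yaw)),np.sin(np.radians(yaw))
    R1=R.from_matrix([[c,q,0],[q,-c,0],[0,0,-1]])
    rv=(R0.inv()*R1).as_rotvec(degrees=True)/n
    dp=(np.array(pos)-p0)/n*1000
    Rc=R0;out=[]
    for i in range(n):
        out.append([round(float(x),1) for x in Rc.inv().apply(dp)]+[round(float(x),2) for x in rv]+[hand]); Rc=Rc*R.from_rotvec(rv,degrees=True)
    for i in range(0,n,5): print(str(out[i:i+5]).replace(" ",""))
E
python3 - <<'E'
from h import *
np.set_printoptions(precision=4,suppress=True)
z=np.load("pics/top.npz");p,d,K,T=z["p"],z["d"],z["K"],z["T"];W=world(d,K,T)
c=np.array([at_z(K,T,u,v,.015) for u,v in [(228,146.5),(282,158),(275,190),(220,178)]])
print("cutter",c.mean(0),"yaw",[np.degrees(np.arctan2(*(a-b)[[1,0]])) for a,b in [(c[0],c[3]),(c[1],c[2])]],np.linalg.norm(c[0]-c[1]),np.linalg.norm(c[1]-c[2]))
print("bore top",at_z(K,T,210+39.8-.5,140+22.8-.5,.055))
for n,(x0,x1,y0,y1) in dict(brass=(370,405,180,257),cop=(317,354,178,254)).items():
    roi=cv2.cvtColor(p[y0:y1,x0:x1],cv2.COLOR_BGR2HSV); m=(roi[...,2]>170)
    v,u=np.nonzero(m);P=np.array([at_z(K,T,a+x0,b+y0,.02) for a,b in zip(u,v)])[:,:2]
    C=P.mean(0);ev,V=np.linalg.eigh(np.cov((P-C).T));ax=V[:,1]*np.sign(V[0,1]);t=(P-C)@ax
    print(n,len(P),C,np.degrees(np.arctan2(ax[1],ax[0])),t.min(),t.max(),C+ax*t.min(),C+ax*t.max())
    for k in range(0,10):
        q=P[(t>=t.min()+k*(np.ptp(t)/10))&(t<t.min()+(k+1)*np.ptp(t)/10)];w=(q-C)@V[:,0];print(round(np.ptp(w),4),end=" ")
    print()
plan([.44,-.28,.2],10,25,60)
E
```

```text
cutter [0.6157 0.1087 0.015 ] yaw [np.float64(-14.205451233508931), np.float64(-13.458089697432959)] 0.1662374187209957 0.0993489007214584
bore top [0.6217 0.1099 0.055 ]
brass 791 [ 0.4544 -0.2827] 7.739066078938163 -0.10168611124268545 0.09829185317074712 [ 0.3536 -0.2964] [ 0.5518 -0.2694]
0.0324 0.0336 0.0331 0.0337 0.0338 0.0339 0.0339 0.0335 0.0336 0.0337 
cop 767 [ 0.4654 -0.1349] 13.956342586577025 -0.10324632869100832 0.09681063220783544 [ 0.3652 -0.1598] [ 0.5594 -0.1116]
0.028 0.0313 0.032 0.0318 0.0324 0.0325 0.0334 0.0332 0.0344 0.0353 
[[-20.7,-24.8,1.6,-0.0,0.0,5.81,60],[-23.1,-22.6,1.6,-0.0,0.0,5.81,60],[-25.2,-20.1,1.6,-0.0,0.0,5.81,60],[-27.2,-17.5,1.6,-0.0,0.0,5.81,60],[-28.8,-14.6,1.6,-0.0,0.0,5.81,60]]
[[-30.1,-11.6,1.6,-0.0,0.0,5.81,60],[-31.1,-8.5,1.6,-0.0,0.0,5.81,60],[-31.8,-5.3,1.6,-0.0,0.0,5.81,60],[-32.2,-2.1,1.6,-0.0,0.0,5.81,60],[-32.3,1.2,1.6,-0.0,0.0,5.81,60]]
[[-32.0,4.5,1.6,-0.0,0.0,5.81,60],[-31.4,7.7,1.6,-0.0,0.0,5.81,60],[-30.4,10.8,1.6,-0.0,0.0,5.81,60],[-29.2,13.8,1.6,-0.0,0.0,5.81,60],[-27.6,16.7,1.6,-0.0,0.0,5.81,60]]
[[-25.8,19.4,1.6,-0.0,0.0,5.81,60],[-23.7,21.9,1.5,-0.0,0.0,5.81,60],[-21.4,24.2,1.5,-0.0,0.0,5.81,60],[-18.8,26.3,1.5,-0.0,0.0,5.81,60],[-16.0,28.0,1.5,-0.0,0.0,5.81,60]]
[[-13.1,29.5,1.5,-0.0,0.0,5.81,60],[-10.1,30.7,1.5,-0.0,0.0,5.81,60],[-6.9,31.5,1.5,-0.0,0.0,5.81,60],[-3.7,32.1,1.5,-0.0,0.0,5.81,60],[-0.4,32.3,1.6,-0.0,0.0,5.81,60]]
```

>>> step_arm(increments=[[[-20.7, -24.8, 1.6, 0, 0, 5.8, 60], [-23.1, -22.6, 1.6, 0, 0, 5.8, 60], [-25.2, -20.1, 1.6, 0, 0, 5.8, 60], [-27.2, -17.5, 1.6, 0, 0, 5.8, 60], [-28.8, -14.6, 1.6, 0, 0, 5.8, 60]]])

```text
time: 0.52
position: [0.2721, 0.3421, 0.231]
tool_rot: [[-0.588, 0.809, -0.0], [0.809, 0.588, -0.0], [-0.0, -0.001, -1.0]]
wrist_force: [1.1, 0.2, 0.9]
width: 0.0602
grasp_force: 0.0
```

>>> step_arm(increments=[[[-30.1, -11.6, 1.6, 0, 0, 5.8, 60], [-31.1, -8.5, 1.6, 0, 0, 5.8, 60], [-31.8, -5.3, 1.6, 0, 0, 5.8, 60], [-32.2, -2.1, 1.6, 0, 0, 5.8, 60], [-32.3, 1.2, 1.6, 0, 0, 5.8, 60]]])

```text
time: 0.93
position: [0.3143, 0.1865, 0.2232]
tool_rot: [[-0.122, 0.993, -0.0], [0.993, 0.122, -0.0], [-0.0, -0.0, -1.0]]
wrist_force: [1.2, -0.2, 0.8]
width: 0.06
grasp_force: 0.0
```

>>> step_arm(increments=[[[-32, 4.5, 1.6, 0, 0, 5.8, 60], [-31.4, 7.7, 1.6, 0, 0, 5.8, 60], [-30.4, 10.8, 1.6, 0, 0, 5.8, 60], [-29.2, 13.8, 1.6, 0, 0, 5.8, 60], [-27.6, 16.7, 1.6, 0, 0, 5.8, 60]]])

```text
time: 1.35
position: [0.3568, 0.0305, 0.2152]
tool_rot: [[0.375, 0.927, -0.0], [0.927, -0.375, 0.0], [0.0, -0.0, -1.0]]
wrist_force: [0.5, 0.5, -0.7]
width: 0.06
grasp_force: 0.0
```

>>> step_arm(increments=[[[-25.8, 19.4, 1.6, 0, 0, 5.8, 60], [-23.7, 21.9, 1.5, 0, 0, 5.8, 60], [-21.4, 24.2, 1.5, 0, 0, 5.8, 60], [-18.8, 26.3, 1.5, 0, 0, 5.8, 60], [-16, 28, 1.5, 0, 0, 5.8, 60]]])

```text
time: 1.77
position: [0.3993, -0.1253, 0.2075]
tool_rot: [[0.778, 0.629, -0.0], [0.629, -0.778, 0.0], [-0.0, -0.0, -1.0]]
wrist_force: [-0.0, 0.0, -0.2]
width: 0.06
grasp_force: 0.0
```

>>> step_arm(increments=[[[-13.1, 29.5, 1.5, 0, 0, 5.8, 60], [-10.1, 30.7, 1.5, 0, 0, 5.8, 60], [-6.9, 31.5, 1.5, 0, 0, 5.8, 60], [-3.7, 32.1, 1.5, 0, 0, 5.8, 60], [-0.4, 32.3, 1.6, 0, 0, 5.8, 60]]])

```text
time: 2.18
position: [0.4419, -0.2809, 0.1997]
tool_rot: [[0.985, 0.173, -0.0], [0.173, -0.985, 0.001], [-0.0, -0.001, -1.0]]
wrist_force: [0.1, 0.6, 0.6]
width: 0.0603
grasp_force: 0.0
```

Run:
```python
from h import *
p,d,K,T=grab("wrist","w1");W=world(d,K,T)
np.set_printoptions(precision=4,suppress=True)
s=ctrl.observe();print(s["position"])
for r in range(40,420,40): print(r,W[r,280],p[r,280])
```

```text
[ 0.4431 -0.286   0.1991]
40 [ 0.5626 -0.263   0.0004] [ 34  67 128]
80 [ 0.5314 -0.2684  0.0158] [ 78 239 254]
120 [ 0.5205 -0.2669  0.335 ] [ 68 233 254]
160 [ 0.4691 -0.2795  0.029 ] [126 232 254]
200 [ 0.4347 -0.2856  0.0283] [125 228 254]
240 [ 0.3984 -0.2921  0.0296] [ 77 139 197]
280 [ 0.3442 -0.3021  0.0014] [25 47 84]
320 [ 0.2974 -0.3105  0.0008] [ 34  67 125]
360 [ 0.2484 -0.3193  0.0023] [ 36  74 132]
400 [ 0.1929 -0.3292  0.001 ] [ 38  69 126]
```

View pics/w1.png

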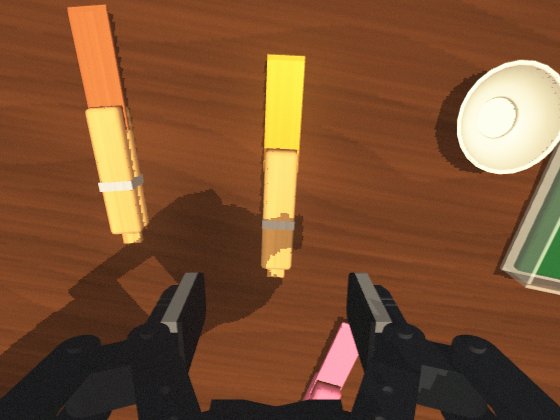

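The wrist view shows the brass nose's end at (268,55)-(305,57), the jaws at about (282,150) and the barrel's rear at (277,268). The copper clamp is at upper left and clear of the fingers' path.

Run:
```python
from h import *
np.set_printoptions(precision=4,suppress=True)
z=np.load("pics/w1.npz");p,d,K,T=z["p"],z["d"],z["K"],z["T"]
g=lambda u,v,h:at_z(K,T,u,v,h)[:2]
t=(g(268,55.5,.0145)+g(304.5,56.5,.0145))/2; j=(g(265.5,149,.0155)+g(299,150,.0155))/2
b0=(g(262,268,.014)+g(292,268,.014))/2; b1=(g(266,155,.024)+g(297,155,.024))/2; jb=g(281.5,149,.026); re=g(277,267,.024)
yaw=lambda a,b:np.degrees(np.arctan2(*(a-b)[::-1]))
print(t,j,jb,re,yaw(t,j),yaw(t,re),yaw(jb,re),np.linalg.norm(t-j),np.linalg.norm(t-re))
# depth-based
W=world(d,K,T);m=(W[...,2]>.008)&(W[...,2]<.035)&(p[...,2]>120)
m[:, :240]=0;m[:,320:]=0;m[:45]=0;m[285:]=0
P=W[m];C=P[:,:2].mean(0);ev,V=np.linalg.eigh(np.cov((P[:,:2]-C).T));ax=V[:,1]*np.sign(V[0,1]);tt=(P[:,:2]-C)@ax
print(len(P),C,np.degrees(np.arctan2(ax[1],ax[0])),C+ax*tt.max(),C+ax*tt.min(),np.ptp(tt))
Y=np.radians(6.5)
for tip in (t,C+ax*tt.max()): print("grip",tip-.11*ax)
```

```text
[ 0.5502 -0.2702] [ 0.4761 -0.2803] [ 0.4779 -0.2792] [ 0.369  -0.2946] 7.784443112356596 7.666598704670668 8.052668599078654 0.07475073263880021 0.18279094593902873
7325 [ 0.4664 -0.2803] 7.329126010063603 [ 0.5507 -0.2695] [ 0.3553 -0.2946] 0.19700490025738362
grip [ 0.4411 -0.2842]
grip [ 0.4416 -0.2835]
```

```bash
python3 -c "
from h import *
plan([.441,-.284,.04],7.7,10,60)"
```

```text
[[-0.2,-0.3,15.9,0.01,-0.0,0.17,60],[-0.2,-0.3,15.9,0.01,-0.0,0.17,60],[-0.2,-0.3,15.9,0.01,-0.0,0.17,60],[-0.2,-0.3,15.9,0.01,-0.0,0.17,60],[-0.2,-0.3,15.9,0.01,-0.0,0.17,60]]
[[-0.2,-0.2,15.9,0.01,-0.0,0.17,60],[-0.2,-0.2,15.9,0.01,-0.0,0.17,60],[-0.2,-0.2,15.9,0.01,-0.0,0.17,60],[-0.2,-0.2,15.9,0.01,-0.0,0.17,60],[-0.2,-0.2,15.9,0.01,-0.0,0.17,60]]
```

>>> step_arm(increments=[[[-0.2, -0.3, 16, 0, 0, 0.17, 60], [-0.2, -0.3, 16, 0, 0, 0.17, 60], [-0.2, -0.3, 16, 0, 0, 0.17, 60], [-0.2, -0.3, 16, 0, 0, 0.17, 60], [-0.2, -0.3, 16, 0, 0, 0.17, 60]]])

```text
time: 2.65
position: [0.4405, -0.2779, 0.1191]
tool_rot: [[0.987, 0.163, -0.0], [0.163, -0.987, 0.0], [-0.0, -0.0, -1.0]]
wrist_force: [0.5, -0.8, 0.3]
width: 0.0599
grasp_force: 0.0
```

>>> step_arm(increments=[[[-0.2, -0.2, 16, 0, 0, 0.17, 60], [-0.2, -0.2, 16, 0, 0, 0.17, 60], [-0.2, -0.2, 16, 0, 0, 0.17, 60], [-0.2, -0.2, 16, 0, 0, 0.17, 60], [-0.2, -0.2, 15, 0, 0, 0.17, 60]]])

```text
time: 3.07
position: [0.4393, -0.277, 0.0401]
tool_rot: [[0.989, 0.149, -0.001], [0.149, -0.989, 0.001], [-0.0, -0.001, -1.0]]
wrist_force: [1.1, -0.0, 0.2]
width: 0.0599
grasp_force: 0.0
```

>>> step_arm(increments=[[[0, 0, 7, 0, 0, 0, 60], [0, 0, 7, 0, 0, 0, 60], [0, 0, 7, 0, 0, 0, 60], [0, 0, 7, 0, 0, 0, 60], [0, 0, 0, 0, 0, 0, 60]]])

```text
time: 3.48
position: [0.4393, -0.277, 0.0122]
tool_rot: [[0.989, 0.149, -0.001], [0.149, -0.989, 0.001], [-0.001, -0.001, -1.0]]
wrist_force: [-0.5, -0.2, -0.5]
width: 0.0595
grasp_force: 0.0
```

```bash
python3 -c "
from h import *
s=ctrl.observe();print(s['position'],s['tool_rot'])"
```

```text
[ 0.43925902 -0.27698799  0.01221424] [[ 9.88852508e-01  1.48895074e-01 -9.86661509e-04]
 [ 1.48896029e-01 -9.88852374e-01  9.77461284e-04]
 [-8.30123405e-04 -1.11347502e-03 -9.99999036e-01]]
```

>>> step_arm(increments=[[[0.4, 3.6, 0, 0, 0, 0.4, 60], [0.4, 3.6, 0, 0, 0, 0.4, 60], [0, 0, 0, 0, 0, 0, 60], [0, 0, 0, 0, 0, 0, 40], [0, 0, 0, 0, 0, 0, 36]]], newtons=60)

```text
time: 3.9
position: [0.4414, -0.2844, 0.0134]
tool_rot: [[0.991, 0.135, 0.0], [0.135, -0.991, -0.0], [0.0, 0.0, -1.0]]
wrist_force: [-0.6, 0.1, -0.0]
width: 0.0369
grasp_force: 0.0
```

>>> step_arm(increments=[[[0, 0, 0, 0, 0, 0, 10], [0, 0, 0, 0, 0, 0, 10], [0, 0, 0, 0, 0, 0, 10], [0, 0, 0, 0, 0, 0, 10], [0, 0, 0, 0, 0, 0, 10]]], newtons=60)

```text
time: 4.32
position: [0.4415, -0.2843, 0.0135]
tool_rot: [[0.991, 0.135, 0.0], [0.135, -0.991, -0.0], [0.0, 0.001, -1.0]]
wrist_force: [-0.1, 0.4, 5.5]
width: 0.0267
grasp_force: 60.2
```

>>> step_arm(increments=[[[0, 0, 0, 0, 0, 0, 10], [0, 0, -2, 0, 0, 0, 10], [0, 0, -6, 0, 0, 0, 10], [0, 0, -10, 0, 0, 0, 10], [0, 0, -10, 0, 0, 0, 10]]])

```text
time: 4.73
position: [0.4413, -0.2842, 0.0419]
tool_rot: [[0.991, 0.135, -0.0], [0.135, -0.991, 0.0], [-0.0, -0.0, -1.0]]
wrist_force: [-0.5, -0.1, -0.9]
width: 0.0269
grasp_force: 59.4
```

Gripped and lifted. Next I carry it to a pose in front of the cutter and look from there.

>>> step_arm(increments=[[[0, 0, -10, 0, 0, 0, 10], [0, 0, -15, 0, 0, 0, 10], [0, 0, -15, 0, 0, 0, 10], [0, 0, -15, 0, 0, 0, 10], [0, 0, -10, 0, 0, 0, 10]]], newtons=90)

```text
time: 5.15
position: [0.4416, -0.2845, 0.1085]
tool_rot: [[0.991, 0.135, 0.002], [0.135, -0.991, -0.002], [0.001, 0.002, -1.0]]
wrist_force: [0.2, -0.2, -0.9]
width: 0.0264
grasp_force: 92.6
```

```bash
python3 -c "
from h import *
plan([.451,.150,.107],-14,20,10)"
```

```text
[[3.4,-21.5,0.0,0.0,-0.01,1.09,10],[3.0,-21.5,0.0,0.0,-0.01,1.09,10],[2.6,-21.6,0.0,0.0,-0.01,1.09,10],[2.2,-21.6,0.0,0.0,-0.01,1.09,10],[1.8,-21.7,0.0,0.0,-0.01,1.09,10]]
[[1.3,-21.7,0.0,0.0,-0.01,1.09,10],[0.9,-21.7,0.0,0.0,-0.01,1.09,10],[0.5,-21.7,0.0,0.0,-0.01,1.09,10],[0.1,-21.7,0.1,0.0,-0.01,1.09,10],[-0.3,-21.7,0.1,0.0,-0.01,1.09,10]]
[[-0.7,-21.7,0.1,0.0,-0.01,1.09,10],[-1.1,-21.7,0.1,0.0,-0.01,1.09,10],[-1.5,-21.7,0.1,0.0,-0.01,1.09,10],[-2.0,-21.6,0.1,0.0,-0.01,1.09,10],[-2.4,-21.6,0.1,0.0,-0.01,1.09,10]]
[[-2.8,-21.6,0.1,0.0,-0.01,1.09,10],[-3.2,-21.5,0.1,0.0,-0.01,1.09,10],[-3.6,-21.4,0.1,0.0,-0.01,1.09,10],[-4.0,-21.4,0.1,0.0,-0.01,1.09,10],[-4.4,-21.3,0.1,0.0,-0.01,1.09,10]]
```

>>> step_arm(increments=[[[3.4, -21.5, 0, 0, 0, 1.09, 10], [3, -21.5, 0, 0, 0, 1.09, 10], [2.6, -21.6, 0, 0, 0, 1.09, 10], [2.2, -21.6, 0, 0, 0, 1.09, 10], [1.8, -21.7, 0, 0, 0, 1.09, 10]]])

```text
time: 5.57
position: [0.4438, -0.1746, 0.1071]
tool_rot: [[0.999, 0.039, 0.001], [0.039, -0.999, -0.001], [0.001, 0.001, -1.0]]
wrist_force: [0.2, 0.2, -1.0]
width: 0.0263
grasp_force: 92.8
```

>>> step_arm(increments=[[[1.3, -21.7, 0, 0, 0, 1.09, 10], [0.9, -21.7, 0, 0, 0, 1.09, 10], [0.5, -21.7, 0, 0, 0, 1.09, 10], [0.1, -21.7, 0, 0, 0, 1.09, 10], [-0.3, -21.7, 0, 0, 0, 1.09, 10]]])

```text
time: 5.98
position: [0.446, -0.066, 0.1071]
tool_rot: [[0.998, -0.056, 0.001], [-0.056, -0.998, -0.0], [0.001, 0.0, -1.0]]
wrist_force: [1.0, 0.7, -0.8]
width: 0.0262
grasp_force: 92.8
```

>>> step_arm(increments=[[[-0.7, -21.7, 0, 0, 0, 1.09, 10], [-1.1, -21.7, 0, 0, 0, 1.09, 10], [-1.5, -21.7, 0, 0, 0, 1.09, 10], [-2, -21.6, 0, 0, 0, 1.09, 10], [-2.4, -21.6, 0, 0, 0, 1.09, 10]]])

```text
time: 6.4
position: [0.4484, 0.0426, 0.1071]
tool_rot: [[0.989, -0.15, 0.001], [-0.15, -0.989, -0.0], [0.001, 0.0, -1.0]]
wrist_force: [-0.2, 0.5, -0.9]
width: 0.0262
grasp_force: 92.8
```

>>> step_arm(increments=[[[-2.8, -21.6, 0, 0, 0, 1.09, 10], [-3.2, -21.5, 0, 0, 0, 1.09, 10], [-3.6, -21.4, 0, 0, 0, 1.09, 10], [-4, -21.4, 0, 0, 0, 1.09, 10], [-4.4, -21.3, 0, 0, 0, 1.09, 10]]])

```text
time: 6.82
position: [0.4507, 0.1514, 0.1071]
tool_rot: [[0.97, -0.243, 0.001], [-0.243, -0.97, 0.0], [0.001, -0.0, -1.0]]
wrist_force: [0.5, -0.5, -1.4]
width: 0.0264
grasp_force: 92.8
```

>>> step_arm(increments=[[[0, 0, 0, 0, 0, 0, 10], [0, 0, 0, 0, 0, 0, 10], [0, 0, 0, 0, 0, 0, 10], [0, 0, 0, 0, 0, 0, 10]]])

```text
time: 7.15
position: [0.4509, 0.1496, 0.1065]
tool_rot: [[0.97, -0.243, 0.0], [-0.243, -0.97, -0.0], [0.0, 0.0, -1.0]]
wrist_force: [-0.6, 0.1, -1.7]
width: 0.0265
grasp_force: 92.9
```

Run:
```python
from h import *
p,d,K,T=grab("wrist","w2")
s=ctrl.observe();print(s["position"],s["tool_rot"][0],s["tool_rot"][2],s["joints"])
cv2.imwrite("pics/w2v.png",cv2.resize(p,(800,600),interpolation=cv2.INTER_CUBIC))
```

```text
[0.45089074 0.14956176 0.10640138] [ 9.69891072e-01 -2.43539001e-01  2.53010224e-04] [ 2.66157804e-04  2.10802488e-05 -9.99999964e-01] [ 4.03367894e+00  2.31852939e+01  9.75739255e+01 -6.85867713e-03
  5.92266639e+01  1.08132697e+02]
```

View pics/w2v.png

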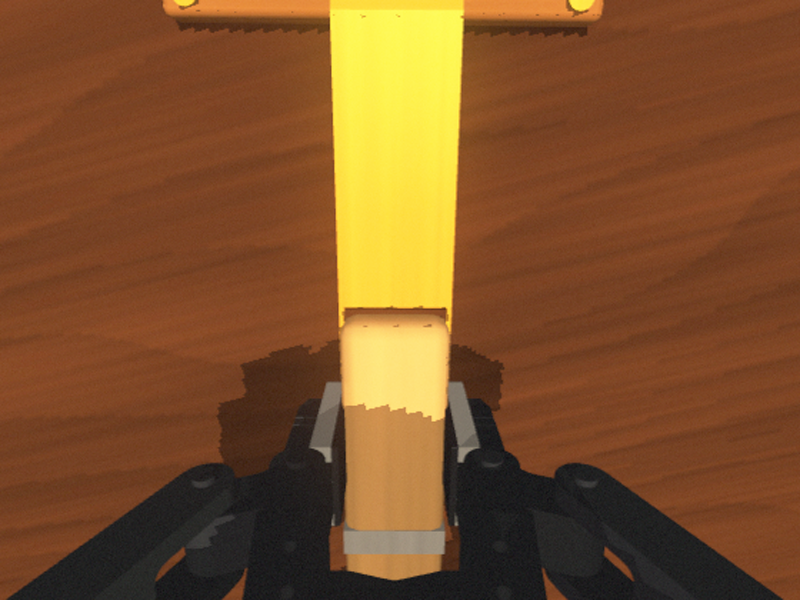

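The wrist view at 800×600 shows the strip running straight up-image, edges (331,10)/(464,10) to (339,310)/(453,310). The cutter mount's front edge runs from (163,15) to (604,18). From these I work out the lateral and yaw error.

Run:
```python
from h import *
np.set_printoptions(precision=4,suppress=True)
z=np.load("pics/w2.npz");p,d,K,T=z["p"],z["d"],z["K"],z["T"];W=world(d,K,T)
s=ctrl.observe();R=np.array(s["tool_rot"]);o=np.array(s["position"])
tool=lambda P:(R.T@(P-o))*1000
f=.7
g=lambda u,v,h:at_z(K,T,u*f-.15,v*f-.15,h)
zs=[W[r,c,2] for r,c in [(20,278),(100,278),(180,278),(240,278),(300,278)]];print("z strip/barrel",zs)
zs=np.median(W[10:150,270:285,2]);print(zs)
L1,R1,L0,R0=g(331,10,zs),g(464,10,zs),g(339,310,zs),g(453,310,zs)
a=(L1+R1)/2;b=(L0+R0)/2;print("strip tool",tool(a),tool(b),np.linalg.norm(L1-R1),np.linalg.norm(L0-R0))
for zz in(.015,.012):
  A,B=g(163,12,zz),g(604,15,zz);print("mount",(A+B)/2,np.linalg.norm(A-B),"yaw",np.degrees(np.arctan2(*(A-B)[[1,0]]))-90)
  c,q=np.cos(np.radians(-14)),np.sin(np.radians(-14));print(tool((A+B)/2),"cutter origin",(A+B)/2+.05*np.array([c,q,0]))
print("mount surf z",W[4,300:420:30,2],W[4,120:200:20,2], W[200,40])
# strip pitch
r=np.arange(8,205,5);q=np.array([tool(W[i,278]) for i in r]);q=q[np.abs(q[:,2]-np.median(q[:,2]))<6];print("strip z vs x",np.polyfit(q[:,0],q[:,2],1),len(q))
```

```text
z strip/barrel [np.float64(0.24177193252140977), np.float64(0.10902422519026714), np.float64(0.10945152241907183), np.float64(0.12221251589783914), np.float64(0.121216476967178)]
0.10894805270629233
strip tool [106.0474   0.3201  -2.5184] [34.9332  0.0782 -2.5374] 0.029892543214446978 0.03038870868120041
mount [0.5719 0.1237 0.015 ] 0.16952809398186533 yaw -14.421650077384228
[123.6167  -4.428   91.4342] cutter origin [0.6204 0.1116 0.015 ]
mount [0.5725 0.1237 0.012 ] 0.1717708066328129 yaw -14.4216500773842
[124.2002  -4.4805  94.4343] cutter origin [0.621  0.1116 0.012 ]
mount surf z [0.1096 0.0151 0.016  0.0161] [0.0162 0.0159 0.0156 0.0163] [0.5004 0.3032 0.0004]
strip z vs x [-0.0029 -2.2966] 40
```

>>> step_arm(increments=[[[12, 0, -28, 0, 0, 0, 10], [16, 0, -28, 0, 0, 0, 10], [20, 0, -28, 0, 0, 0, 10], [20, 0, -28, 0, 0, 0, 10], [20, 0, -28, 0, 0, 0, 10]]])

```text
time: 7.62
position: [0.5367, 0.1279, 0.2478]
tool_rot: [[0.97, -0.244, -0.0], [-0.244, -0.97, -0.0], [-0.0, 0.0, -1.0]]
wrist_force: [1.3, 0.9, -1.5]
width: 0.0257
grasp_force: 92.8
```

>>> step_arm(increments=[[[0, 0, 0, 0, 0, 0, 10], [0, 0, 0, 0, 0, 0, 10], [0, 0, 0, 0, 0, 0, 10], [0, 0, 0, 0, 0, 0, 10], [0, 0, 0, 0, 0, 0, 10]]])

```text
time: 8.03
position: [0.5353, 0.129, 0.2451]
tool_rot: [[0.97, -0.242, -0.002], [-0.242, -0.97, -0.0], [-0.002, 0.001, -1.0]]
wrist_force: [-0.2, -0.5, -1.7]
width: 0.0266
grasp_force: 93.0
```

Run:
```python
from h import *
p,d,K,T=grab("wrist","w3")
s=ctrl.observe();print(s["position"],s["tool_rot"][0],s["tool_rot"][2],s["wrist_force"])
cv2.imwrite("pics/w3v.png",cv2.resize(p[:210,80:480],None,fx=2,fy=2,interpolation=cv2.INTER_CUBIC))
```

```text
[0.53543894 0.12900284 0.2452721 ] [ 0.9701743  -0.2424     -0.00201831] [-1.94570637e-03  5.38922790e-04 -9.99997962e-01] [ 0.30235003 -0.1312903  -1.63917921]
```

View pics/w3v.png

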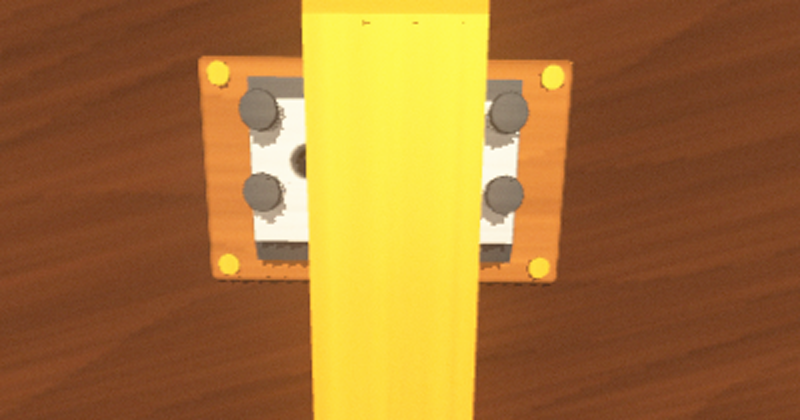

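The view at 2× (crop offset (80,0)) shows the mount corners (199,57),(572,60),(556,281),(213,279) and bolt heads (258,109),(508,113),(263,192),(504,194). The guide plate's front corners are (256,243) and (513,245). I fit the cutter pose to these.

Run:
```python
from h import *
from scipy.optimize import least_squares
np.set_printoptions(precision=4,suppress=True)
z=np.load("pics/w3.npz");p,d,K,T=z["p"],z["d"],z["K"],z["T"]
O=[(199,57,50,85,15),(572,60,50,-85,15),(556,281,-50,-85,15),(213,279,-50,85,15),(258,109,22,48,76),(508,113,22,-48,76),(263,192,-8,48,76),(504,194,-8,-48,76),(256,243,-28,55,55),(513,245,-28,-55,55)]
M=np.array([[o[2],o[3]] for o in O])/1000
P=np.array([at_z(K,T,o[0]/2+79.75,o[1]/2-.25,o[4]/1000)[:2] for o in O])
def res(x):
    c,s=np.cos(x[2]),np.sin(x[2]);return (M@np.array([[c,s],[-s,c]])+x[:2]-P).ravel()
r=least_squares(res,[.618,.11,-.24]);print(r.x[:2],np.degrees(r.x[2]));print(r.fun.reshape(-1,2)*1000)
c,q=np.cos(r.x[2]),np.sin(r.x[2]);A=np.array([[c,-q],[q,c]])
s=ctrl.observe();W=world(d,K,T);zs=np.median(W[20:200,270:285,2]);print("strip top z",zs,s["position"])
g=lambda u,v:at_z(K,T,u/2+79.75,v/2-.25,s["position"][2]+.0025)[:2]
a=(g(303,14)+g(489.5,14))/2;b=(g(314,400)+g(475,400))/2
f=lambda x:A.T@(x-r.x[:2])*1000
print("strip in cutter frame",f(a),f(b),"tcp",f(np.array(s["position"][:2])),"tool yaw",np.degrees(np.arctan2(s["tool_rot"][1][0],s["tool_rot"][0][0])))
```

```text
[0.6186 0.1117] -14.44955436093605
[[ 1.0662  1.1854]
 [ 0.3908 -1.3955]
 [-1.4357 -0.5897]
 [-0.7537  1.1707]
 [-0.4266  0.1291]
 [ 0.0986 -0.6927]
 [-0.1944  0.5595]
 [-0.3914 -0.4822]
 [ 0.7353 -0.183 ]
 [ 0.911   0.2983]]
strip top z 0.2473621653675587 [0.5354 0.129  0.2453]
strip in cutter frame [21.075  -3.6217] [-43.1129  -3.8684] tcp [-84.7992  -3.9872] tool yaw -14.028295976313299
```

>>> step_arm(increments=[[[-12, -1, 0, 0, 0, 0.3, 10], [-20, -1, 0, 0, 0, 0.1, 10], [-20, -1, 5, 0, 0, 0, 10], [-16, -1, 15, 0, 0, 0, 10], [-10, 0, 20, 0, 0, 0, 10]]])

```text
time: 8.5
position: [0.4603, 0.1528, 0.2065]
tool_rot: [[0.969, -0.249, 0.002], [-0.249, -0.969, 0.0], [0.002, -0.001, -1.0]]
wrist_force: [1.2, -0.5, -2.1]
width: 0.0262
grasp_force: 93.0
```

>>> step_arm(increments=[[[0, 0, 25, 0, 0, 0, 10], [0, 0, 25, 0, 0, 0, 10], [0, 0, 25, 0, 0, 0, 10], [0, 0, 25, 0, 0, 0, 10], [0, 0, 25, 0, 0, 0, 10]]])

```text
time: 8.92
position: [0.461, 0.1522, 0.0799]
tool_rot: [[0.968, -0.249, -0.0], [-0.249, -0.968, -0.0], [-0.0, 0.0, -1.0]]
wrist_force: [0.9, -0.2, -2.4]
width: 0.0265
grasp_force: 93.0
```

>>> step_arm(increments=[[[0, 0, 20, 0, 0, 0, 10], [0, 0, 12, 0, 0, 0, 10], [0, 0, 6, 0, 0, 0, 10], [0, 0, 0, 0, 0, 0, 10], [0, 0, 0, 0, 0, 0, 10]]])

```text
time: 9.33
position: [0.4617, 0.1522, 0.0434]
tool_rot: [[0.968, -0.249, 0.0], [-0.249, -0.968, -0.0], [0.0, -0.0, -1.0]]
wrist_force: [-0.6, -0.2, -0.9]
width: 0.0264
grasp_force: 92.9
```

```bash
cat >> h.py <<'E'
def rep():
    s=ctrl.observe();y=np.radians(-14.45);c,q=np.cos(y),np.sin(y)
    P=np.array(s["position"]);R=np.array(s["tool_rot"])
    X=P+.11*R[:,0]-.001*R[:,2]*-1
    f=lambda v:np.round(1000*(np.array([[c,q],[-q,c]])@(v[:2]-[.6186,.1117])),2)
    F=np.array(s["wrist_force"])
    print("t",s["time"],"tcp z",round(P[2]*1000,2),"tipxy",f(X),"yaw err",round(np.degrees(np.arctan2(R[1,0],R[0,0]))+14.45,2),"pitch",round(np.degrees(R[2,0]),2),"roll",round(np.degrees(R[2,1]),2),"F",F.round(1),"grip",s["grasp_force"])
E
python3 - <<'E'
from h import *
rep(); p,d,K,T=grab("wrist","w4"); p2=grab("side","s4")[0]
cv2.imwrite("pics/s4v.png",cv2.resize(p2[150:240,250:370],None,fx=6,fy=6,interpolation=cv2.INTER_CUBIC))
E
```

```text
t 9.3333 tcp z 43.44 tipxy [-52.08   0.11] yaw err 0.02 pitch 0.01 roll -0.0 F [-0.6 -0.2 -0.9] grip 92.94541954994202
```

View pics/s4v.png

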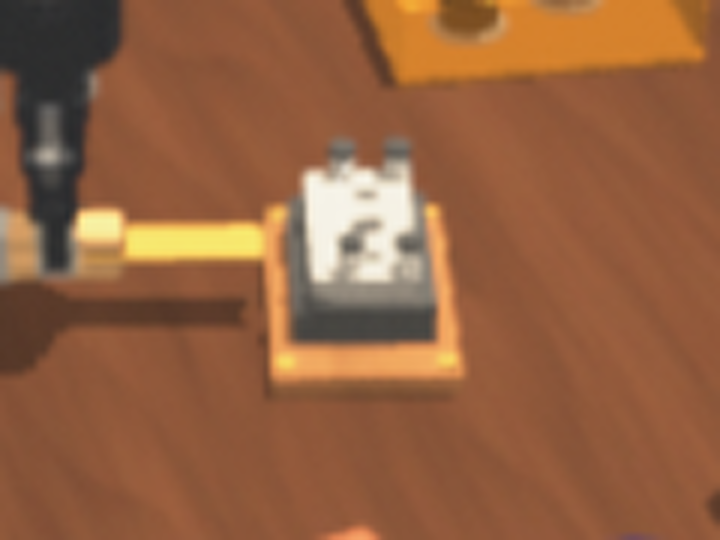

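The strip is lined up ahead of the throat, with the tip at cutter x = -52. I lower it 2 mm and advance to the mouth.

>>> step_arm(increments=[[[2, 0, 1, 0, 0, 0, 10], [5, 0, 0.6, 0, 0, 0, 10], [6, 0, 0.3, 0, 0, 0, 10], [6, 0, 0, 0, 0, 0, 10], [4, 0, 0, 0, 0, 0, 10]]])

```text
time: 9.85
position: [0.485, 0.1461, 0.0414]
tool_rot: [[0.968, -0.25, 0.001], [-0.25, -0.968, 0.0], [0.001, -0.0, -1.0]]
wrist_force: [0.8, -0.2, -1.8]
width: 0.0264
grasp_force: 92.9
```

>>> step_arm(increments=[[[1.5, 0, 0, 0, 0, 0, 10], [1.5, 0, 0, 0, 0, 0, 10], [1.5, 0, 0, 0, 0, 0, 10], [1.5, 0, 0, 0, 0, 0, 10], [1, 0, 0, 0, 0, 0, 10]]])

```text
time: 10.27
position: [0.4907, 0.1446, 0.0412]
tool_rot: [[0.968, -0.249, -0.0], [-0.249, -0.968, -0.0], [-0.0, 0.0, -1.0]]
wrist_force: [-0.6, 0.1, -0.5]
width: 0.0261
grasp_force: 92.9
```

```bash
python3 -c "
from h import *
rep()"
```

```text
t 10.2667 tcp z 41.23 tipxy [-2.206e+01  1.000e-02] yaw err 0.01 pitch -0.0 roll 0.0 F [-0.6  0.1 -0.5] grip 92.94745802879333
```

>>> step_arm(increments=[[[1.2, 0, 0, 0, 0, 0, 10], [1.2, 0, 0, 0, 0, 0, 10], [1.2, 0, 0, 0, 0, 0, 10], [1.2, 0, 0, 0, 0, 0, 10], [1.2, 0, 0, 0, 0, 0, 10]]])

```text
time: 10.68
position: [0.4942, 0.1436, 0.0408]
tool_rot: [[0.968, -0.249, -0.006], [-0.249, -0.968, 0.0], [-0.006, 0.001, -1.0]]
wrist_force: [-13.0, 5.1, 4.8]
width: 0.0258
grasp_force: 93.5
```

>>> step_arm(increments=[[[1, 0, 0, 0, 0, 0, 10], [1, 0, 0, 0, 0, 0, 10], [1, 0, 0, 0, 0, 0, 10], [1, 0, 0, 0, 0, 0, 10], [1, 0, 0, 0, 0, 0, 10]]])

```text
time: 11.1
position: [0.4982, 0.1425, 0.0409]
tool_rot: [[0.969, -0.249, -0.007], [-0.249, -0.969, 0.001], [-0.007, 0.001, -1.0]]
wrist_force: [-12.7, 3.8, 5.3]
width: 0.0258
grasp_force: 93.9
```

```bash
python3 -c "
from h import *
rep()"
```

```text
t 11.1 tcp z 40.86 tipxy [-14.31  -0.11] yaw err 0.04 pitch -0.4 roll 0.07 F [-12.7   3.8   5.3] grip 93.85850787162781
```

>>> step_arm(increments=[[[1.4, 0, 0, 0, 0, 0, 10], [1.4, 0, 0, 0, 0, 0, 10], [1.4, 0, 0, 0, 0, 0, 10], [1.4, 0, 0, 0, 0, 0, 10], [1.4, 0, 0, 0, 0, 0, 10]]])

```text
time: 11.52
position: [0.5058, 0.1406, 0.041]
tool_rot: [[0.968, -0.249, -0.005], [-0.249, -0.969, 0.0], [-0.005, 0.001, -1.0]]
wrist_force: [-9.4, 2.8, 3.8]
width: 0.0263
grasp_force: 93.7
```

>>> step_arm(increments=[[[1.4, 0, 0, 0, 0, 0, 10], [1.4, 0, 0, 0, 0, 0, 10], [1.4, 0, 0, 0, 0, 0, 10], [1.4, 0, 0, 0, 0, 0, 10], [1.4, 0, 0, 0, 0, 0, 10]]])

```text
time: 11.93
position: [0.5126, 0.1389, 0.041]
tool_rot: [[0.968, -0.249, -0.005], [-0.249, -0.969, 0.0], [-0.005, 0.001, -1.0]]
wrist_force: [-9.9, 2.7, 5.0]
width: 0.0262
grasp_force: 93.7
```

```bash
python3 -c "
from h import *
rep()"
```

```text
t 11.9333 tcp z 41.0 tipxy [ 0.51 -0.05] yaw err 0.03 pitch -0.3 roll 0.05 F [-9.9  2.7  5. ] grip 93.70983123779297
```

>>> step_arm(increments=[[[1.4, 0, 0, 0, 0, 0, 10], [1.4, 0, 0, 0, 0, 0, 10], [1.4, 0, 0, 0, 0, 0, 10], [1.4, 0, 0, 0, 0, 0, 10], [1.4, 0, 0, 0, 0, 0, 10]]])

```text
time: 12.35
position: [0.5193, 0.1372, 0.041]
tool_rot: [[0.968, -0.249, -0.005], [-0.249, -0.968, 0.001], [-0.005, 0.001, -1.0]]
wrist_force: [-11.0, 2.8, 5.4]
width: 0.0264
grasp_force: 93.8
```

>>> step_arm(increments=[[[1.4, 0, 0, 0, 0, 0, 10], [1.4, 0, 0, 0, 0, 0, 10], [1.4, 0, 0, 0, 0, 0, 10], [1.4, 0, 0, 0, 0, 0, 10], [1.4, 0, 0, 0, 0, 0, 10]]])

```text
time: 12.77
position: [0.526, 0.1355, 0.0411]
tool_rot: [[0.968, -0.249, -0.006], [-0.249, -0.969, 0.001], [-0.006, 0.001, -1.0]]
wrist_force: [-11.7, 3.3, 5.9]
width: 0.0261
grasp_force: 93.9
```

>>> step_arm(increments=[[[1.4, 0, 0, 0, 0, 0, 10], [1.4, 0, 0, 0, 0, 0, 10], [1.4, 0, 0, 0, 0, 0, 10], [1, 0, 0, 0, 0, 0, 10], [0.5, 0, 0, 0, 0, 0, 10]]])

```text
time: 13.18
position: [0.5315, 0.1341, 0.0411]
tool_rot: [[0.968, -0.249, -0.006], [-0.249, -0.968, 0.001], [-0.006, 0.001, -1.0]]
wrist_force: [-11.2, 3.1, 6.2]
width: 0.0259
grasp_force: 93.9
```

>>> step_arm(increments=[[[0, 0, 0, 0, 0, 0, 10], [0, 0, 0, 0, 0, 0, 10], [0, 0, 0, 0, 0, 0, 10], [0, 0, 0, 0, 0, 0, 10], [0, 0, 0, 0, 0, 0, 10]]])

```text
time: 13.6
position: [0.5316, 0.1341, 0.0411]
tool_rot: [[0.968, -0.249, -0.005], [-0.249, -0.969, 0.001], [-0.005, 0.001, -1.0]]
wrist_force: [-11.1, 2.5, 5.3]
width: 0.026
grasp_force: 93.9
```

Run:
```python
from h import *
rep(); p,d,K,T=grab("wrist","w5"); W=world(d,K,T)
cv2.imwrite("pics/w5v.png",cv2.resize(p,(800,600),interpolation=cv2.INTER_CUBIC))
```

```text
t 13.6 tcp z 41.13 tipxy [20.12  0.05] yaw err 0.03 pitch -0.31 roll 0.04 F [-11.1   2.5   5.3] grip 93.8944137096405
```

View pics/w5v.png

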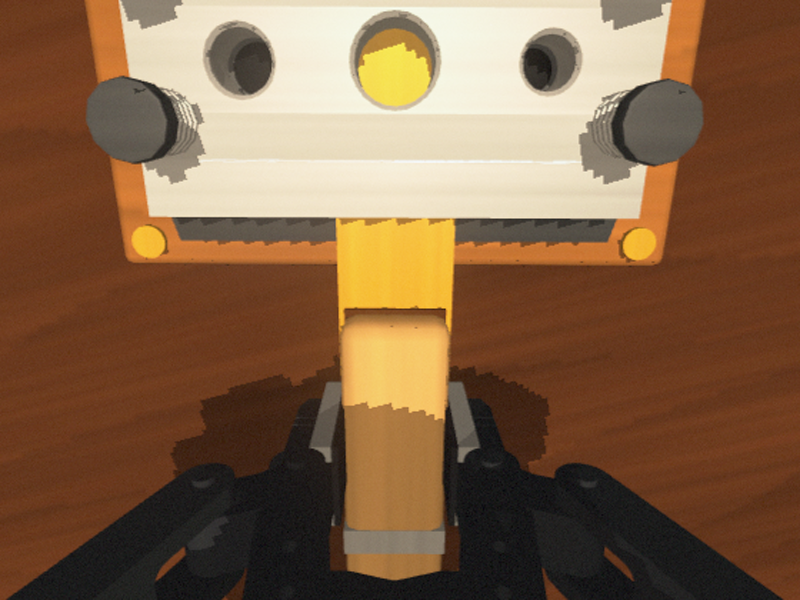

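The big middle hole at (395,65) is filled with brass, the strip is centred and square, and the jaws at (395,312) have not slipped in the grip. I'm handing in.

```bash
python3 -c "
from station import ctrl
print(ctrl.hand_in())"
```

```text
the job is handed in; nothing more can be done
None
```

I handed the job in, but it returned no verdict: the brass strip is under the guide plate, covering the middle hole, with its end about 20 mm past the cutter's centre (8 mm short of the back edge), centred and square, and the clamp still gripped.

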